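# Clip the key holder onto the eye of the key post

## Task

Pick up the key holder and clip its snap hook onto the steel eye on the robot's side of the key post: press the sprung gate onto the front of the ring and work the hook on by feel until the gate flicks shut behind the ring. Then tug the holder back along its length with about 6 N to prove that it is caught, never loading the ring with more than 9 N while you hold it, and let go so that the holder hangs from the eye. Leave the ink jar, the book and the stapler where they are.

Things in the scene. Friction and masses are not known exactly. Their poses are not given: they have to be found in the camera images.
- keys: key holder, loose, 85 g, lying flat: walnut handle 62 (x) by 24 (y) by 14 (z) mm with folded keys in it, steel snap hook at its +x end (reaches x 88.5). Origin: centre of the handle's underside, z up. The hook is a flat loop of 6 mm wire, mid-plane z 7: back at y -9.5, bowl of wire radius 9.5 about x 76, y 0, rounded nose with its tip at x 73, y 9.5; a metal block 24 wide fills x 39 to 53.
- gate (a joint): angle of the brass snap gate, a 5 mm rod closing the mouth on the hook's +y side, hinged at x 51, y 9.5 of the holder, 22 mm long: 0 = shut against the nose, up to 0.74 rad = pushed fully in (towards the holder's -y). It springs shut; pushing it near its tip takes about 2 N at first, 5 N fully in.
- hook_mouth (a point): way in through the hook's mouth, on the shut gate: x 67, y 9.5, z 7 mm of the holder. Hold the holder level with this y axis along the eye's x. A 6 mm bar goes in with its centre at x 66 to 69, moving towards -y; once at y 3 or less it can pass behind the nose towards +x, into the bowl (y 3 to -3), and the gate flicks shut when it is beyond about x 74.
- hook_seat (a point): where a ring's bar seats in the bowl of the hook (bar's centre): x 79.5, y 0, z 7 mm of the holder, same axes
- eye: steel screw eye on the robot's side of the post: upright ring of 6 mm wire, 36 mm outside, 24 inside. Origin: where its shank leaves the column, 160 mm up; x level, into the post; z up. Much used, yet firm, it is out of true: its upright front bar (wire centre) lies 35 to 45 mm from the origin, straight along -x or up to 0.18 rad (8 mm) to either side. Its pose does not show this: find the bar by touch or sight.
- post: key post, fixed: dark turned wooden column up to 29 mm thick, 200 mm tall, on a round base 116 mm across and 16 mm high. Origin: centre of the base's underside. The eye to use stands out on its -x side, towards the robot; the like eye on the far side is not used.
- ink: amber glass ink jar with a black cap, loose, 52 mm across, 55 mm tall; origin: centre of its underside; to be left alone
- book: green book lying flat, loose, 125 by 185 by 24 mm; origin: centre of its underside; to be left alone
- stapler: red and black stapler, loose, 125 by 34 by 48 mm; origin: centre of its underside; to be left alone
Things that resemble listed ones, but are neither listed nor needed, are in the scene too. Leave any orange look-alike of the post alone. There is more than one size of the keys; the one meant has the size given above.

How it is judged (in metres and radians):
On the way, in this order (a step that is already met when the one before it is completed fails the run):
1. the eye's bar pushes the gate open (beyond 0.3 rad) (value of joint gate above 0.3 rad and contact force between keys and eye above 0.5 N).
2. with the gate shut and the ring inside the hook, the holder is pulled back along its length so that the bowl bears on the ring with over 4 N for 0.3 s (value of joint gate below 0.08 rad and x of eye in the frame of keys between 0.068 and 0.091 m and y of eye in the frame of keys between 0.029 and 0.0505 m and z of eye in the frame of keys between -0.005 and 0.019 m and contact force between keys and eye above 4 N), for 0.3 s.
At the end, for the whole second after the job is handed in: The key holder hangs from the robot-side eye, within 30 degrees of plumb (it may still swing a little): gate shut, seat of the hook within 45 mm of the eye's origin. Ink jar, book and stapler within 20 mm of where they stood (value of joint gate below 0.08 rad and distance between hook_seat and eye below 0.045 m and angle between keys's own x axis and vertical below 0.5 rad and distance of each of ink, book, stapler from where it was at the start of the episode below 0.02 m); the robot touches nothing.
It fails at once if while it is held, the hook is forced against the eye with over 9 N (contact force between keys and eye above 9 N and contact force between the fingers and keys above 1 N).
It fails at once if the ink jar, book or stapler is moved over 20 mm (distance of any of ink, book, stapler from where it was at the start of the episode above 0.02 m).
It also fails if it takes over 72 s, if anything falls off the work surface, if the arm or the gripper's body presses on something with over 40 N, if the wrist force passes 120 N, or if a joint passes its speed limit or range.

## Robot

A 6-joint arm with a two-finger parallel gripper is mounted at the origin on the work surface. World frame = base frame: x ahead of the robot, y to its left, z up, the work surface at z = 0. Lengths are in m, angles in degrees, forces in N, time in s.
With the tool pointing down it reaches from about 0.3 to 0.75 m from the base axis. Payload 8.5 kg.
Tool frame: the origin (TCP) lies between the finger pads; the fingertips stand 17 mm ahead of it and the grasp point (between the pads) lies 2 mm behind it (env.tip_reach is the distance from the TCP to the fingertips, in m); z points along the fingers, y is the line along which they close (so a half turn about z gives the same grasp; the last joint's range is limited). The gripper opens to 85 mm and grips with 20 to 120 N. Pads are 22 mm wide; open, the fingers measure 114 mm over their backs; the gripper's body (76 mm by 85 mm) begins 54 mm behind the grasp point. The pads swing forward as they close: fully open they stand 13 mm farther back than shut.
Start: joints at [-86.075, 21.807, 74.336, -0, 83.858, -12.336], TCP at [0.154, -0.528, 0.248] pointing down, gripper open.
Joint ranges: [-178.18, 178.18], [-50.72, 133.34], [12.68, 142.11], [-81.47, 261.47], [9.98, 163.14], [-165.26, 165.26]. Speed limits (degrees/s): [136.94, 136.94, 180, 180, 180, 180].

## Interface

Orientations are given as a 3x3 rotation matrix whose columns are the frame's x, y, z axes.
In Python, from rig import env, viewer gives the robot as it stands.
- The arm moves only by the tool move_arm, never from a script. Its argument "motion" is a list of rows, each a list of 2 entries, a list of its own where there are three numbers: the shift along the tool's x, y, z normalised to -1 to 1, where 1 is 50 mm, then the turn, a rotation vector about the tool's x, y, z normalised to -1 to 1, where 1 is 8 degrees. A call has 1 to 20 rows; each row shifts and turns the commanded pose from where the row before left it, along the tool's axes as they then stand; what a row does not reach is not made up. A row lasts 1/10 s, in which the tool goes at most 50 mm and 8.59 degrees, less where a joint would pass 70% of its speed; a pose out of reach is approached as far as the arm can. A call with a number of a shift or a turn outside -1 to 1 is refused whole. A call with a gripper value outside its range is refused whole. "claw" is the closure, from 0 (fully open) to 1 (shut), set as the call begins (left out, the last holds). The fingers move at their own pace and stop on an object; "force" is the grip in N (left out, the last holds). Time passes only in rows, so rows that do not move let the fingers close. It gives the time, the measured TCP pose, the force, the opening and the grip force at its end, in the units of the state.
- env.observe(): the state, without advancing time (a new reading comes with each control period).
- viewer.get_image(name): name is "scene" or "top" or "wrist"; returns a dict with "frame" (480x640x3 uint8, red, green, blue), "depth" (480x640 float32, m along the optical axis (not along the pixel's ray), 0 where there is no reading), "fx", "fy", "cx", "cy" (pixels), "k1" (the pictures are not rectified: a ray, as slopes to the right and down, at radius r is drawn at 1 + k1 r^2 times it, then the intrinsics apply), "eye" and "attitude" of the camera in the world; the wrist camera has in their place "T_tool_cam" (4x4, takes a point from camera to tool coordinates, whose origin is the TCP and whose axes are the flange's). Camera axes: x right, y up, looking along -z (the intrinsics and any distortion apply to the point x, -y, -z); pixel columns grow to the right and rows downward; lengths in m; the calibration is good to about 2 mm. A picture is of the moment at which its call begins: read the wrist's pose just before it.
- env.close_job(): hands the job in; it is judged then, once.
The state is a dict: "time_s": time; "q": joint angles; "qvel": joint speeds; "joint_efforts": joint torques, N m; "position": TCP position; "tool_rot": TCP orientation; "ft_force": force on the tool from outside, world axes, zero at the start; "wrist_torque": the same for the moment, N m; "grip_width": finger opening in m; "gripper_force": force on a finger pad.
Only numpy, scipy, OpenCV 4.12 (cv2) and the standard library are available. Lean on these libraries where they do the work, as an engineer would, in place of code of your own. Each camera call takes 0.05 s, during which the arm holds its last target. There are 200 camera calls.

## Working session

There is one attempt and no reset: what is moved stays moved. The work goes in short steps, Python scripts to look and compute and a tool call to move; the robot and the scene stay as the last step left them, time stands still between calls to the robot, and variables do not carry over. Pictures are saved under pics/ and viewed, at most 10 in all, crops included, and the job is handed in when it is done.

Besides the shell and the picture viewer there is one more tool, called by a JSON object that holds its "name" and its "arguments", one argument or row to a line. move_arm: Moves the arm, as the interface text tells. Scaled input: -1 to 1 covers 50 mm each way for a shift and 8 degrees each way for a turn. Its arguments: {"type":"object","properties":{"motion":{"type":"array","items":{"type":"array"}},"claw":{"type":"number"},"force":{"type":"number"}},"required":["motion"]}

```bash
ls; mkdir -p pics
cat > h.py <<'E'
import numpy as np, cv2
from rig import env, viewer
def grab(name):
    s=env.observe(); im=viewer.get_image(name)
    if 'T_tool_cam' in im:
        T=np.eye(4);T[:3,:3]=np.array(s['tool_rot']);T[:3,3]=s['position']
        M=T@np.array(im['T_tool_cam'])
    else:
        M=np.eye(4);M[:3,:3]=np.array(im['attitude']);M[:3,3]=im['eye']
    im['M']=M; return im
def ray(im,u,v):
    x=(np.asarray(u,float)-im['cx'])/im['fx'];y=(np.asarray(v,float)-im['cy'])/im['fy']
    a,b=x.copy(),y.copy()
    for _ in range(15):
        f=1+im['k1']*(a*a+b*b);a,b=x/f,y/f
    return np.stack([a,-b,-np.ones_like(a)],-1)
def dpts(im,u,v):
    d=im['depth'][np.asarray(v,int),np.asarray(u,int)]
    p=ray(im,u,v)*d[...,None]
    return p@im['M'][:3,:3].T+im['M'][:3,3]
def onplane(im,u,v,z):
    r=ray(im,u,v)@im['M'][:3,:3].T;o=im['M'][:3,3]
    return o+r*((z-o[2])/r[...,2])[...,None]
def save(im,n,crop=None,s=1):
    f=im['frame'][:,:,::-1]
    if crop: x0,y0,x1,y1=crop; f=f[y0:y1,x0:x1]
    cv2.imwrite('pics/'+n,cv2.resize(f,None,fx=s,fy=s,interpolation=cv2.INTER_CUBIC))
E
python3 - <<'E'
from h import *
import pickle
a=grab('top');b=grab('scene')
pickle.dump((a,b),open('ab.pkl','wb'))
save(a,'top.png');save(b,'scene.png')
s=env.observe();print(s);print(a['M'],b['M'],a['k1'],a['fx'])
E
```

```text
pics
{'time_s': 0.1, 'q': array([-8.60769023e+01,  2.18385222e+01,  7.43804933e+01,  8.77231782e-06,
        8.38567081e+01, -1.23366127e+01]), 'qvel': array([ 0.05310932,  0.02575138, -0.11462512, -0.05849883, -0.01176934,
       -0.01597419]), 'joint_efforts': array([ 4.40109769e-03, -4.49219334e+01, -2.31656063e+01, -1.86534262e-04,
        3.69063098e-03,  9.36365694e-06]), 'position': array([ 0.15396878, -0.52775921,  0.24775996]), 'tool_rot': array([[ 9.60002433e-01,  2.79991643e-01, -9.02705094e-05],
       [ 2.79991515e-01, -9.60001569e-01,  1.31854036e-03],
       [ 2.82520451e-04, -1.29107693e-03, -9.99999127e-01]]), 'ft_force': array([-0.09524701,  0.72787573, -1.21705851]), 'wrist_torque': array([ 0.04778977, -0.00878266, -0.05242041]), 'gripper_force': 0.0, 'grip_width': 0.08551155881730835}
[[ 0.05946804  0.97370822 -0.21989966  0.33626018]
 [-0.99822921  0.05769553 -0.01447987  0.02920574]
 [-0.00141194  0.22037136  0.97541503  1.34383113]
 [ 0.          0.          0.          1.        ]] [[-0.7913966  -0.47933557  0.37937954  1.0065879 ]
 [ 0.61128742 -0.61609626  0.49674247  0.54748881]
 [-0.00437202  0.62503025  0.78058829  0.93370685]
 [ 0.          0.          0.          1.        ]] -0.042197189774749844 482.1358032219154
```

View pics/top.png

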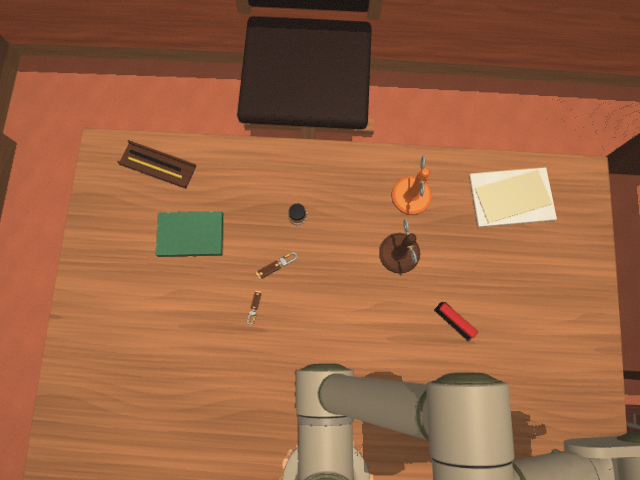

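View pics/scene.png

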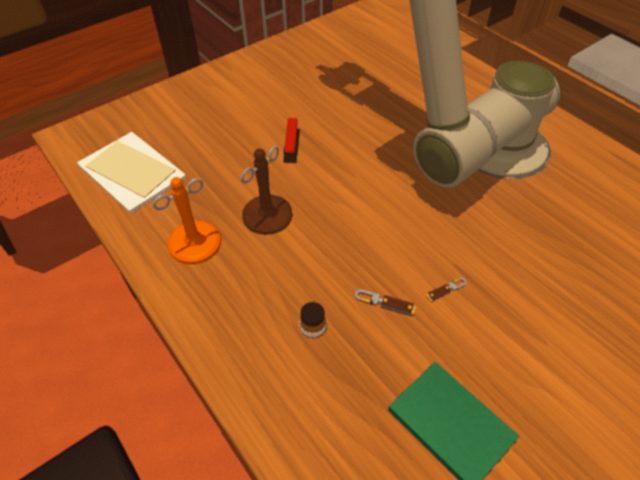

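The top view shows the dark post at about (400,253) with its eyes, the orange look-alike at (411,195), the ink jar at (297,213), the book at (190,234) and the stapler at (456,321). There are two key holders: one at (277,266), about 47 px long, and a smaller one at (255,308), about 35 px. The scene view shows the same layout. Next I'll measure both.

Run:
```python
from h import *
import pickle
a,b=pickle.load(open('ab.pkl','rb'))
save(a,'c1.png',(235,240,315,340),6)
P=lambda *uv,z:print(uv,onplane(a,np.array([float(uv[0])]),np.array([float(uv[1])]),z)[0].round(4))
for uv in [(257,277),(298,254),(250,324),(259,291)]: P(*uv,z=.007)
hsv=cv2.cvtColor(a['frame'],cv2.COLOR_RGB2HSV)
# dark post base
d=a['depth']; v,u=np.mgrid[225:285,370:430]; p=dpts(a,u.ravel(),v.ravel())
m=(p[:,2]>.010)&(p[:,2]<.022)&(a['frame'][v.ravel(),u.ravel()].sum(1)<200)
q=p[m]; 
print(m.sum(),q.min(0),q.max(0),cv2.minEnclosingCircle(q[:,:2].astype(np.float32)))
m=(p[:,2]>.13); q=p[m]; print(q.min(0),q.max(0)); 
for r in np.c_[u.ravel()[m],v.ravel()[m],(q*1000).round(),a['frame'][v.ravel(),u.ravel()][m]]: print(r.astype(int))
```

```text
(257, 277) [0.5201 0.2209 0.007 ]
(298, 254) [0.5923 0.1109 0.007 ]
(250, 324) [0.3895 0.2288 0.007 ]
(259, 291) [0.4813 0.2119 0.007 ]
360 [ 0.55892021 -0.22984035  0.01001594] [ 0.66860383 -0.11910538  0.02195048] ((0.6120535731315613, -0.17356319725513458), 0.0566546805202961)
[ 0.33626018 -0.19267704  0.13032593] [0.65758733 0.02920574 1.34383113]
[ 404  225  657 -164  148  109   98   86]
[ 405  225  658 -166  146  145  137  123]
[ 406  225  649 -164  177  137  131  118]
[ 407  225  649 -166  178  176  169  153]
[ 408  225  650 -169  176  158  133  110]
[ 404  226  654 -164  147  116  100   86]
[ 405  226  655 -166  146  147  141  127]
[ 406  226  647 -164  175  138  125  109]
[ 407  226  647 -167  176  164  157  140]
[ 408  226  647 -169  176  161  133  109]
[ 404  227  652 -164  147  120   97   82]
[ 405  227  652 -166  147  167  159  144]
[ 406  227  645 -164  175  131  125  112]
[ 407  227  645 -167  176  154  147  133]
[ 408  227  645 -169  176  157  138  117]
[ 404  228  650 -164  145  124  100   84]
[ 405  228  650 -167  144  112  109   97]
[ 406  228  643 -165  170  113  
[... 10775 characters left out ...]
61 -187  168   89   87   78]
[ 415  261  560 -189  174  126  120  108]
[ 416  261  562 -193  165  127  116  103]
[ 413  262  561 -188  152   96   72   60]
[ 414  262  559 -188  164   90   85   77]
[ 415  262  559 -190  167  111  107   96]
[ 416  262  559 -193  165  112   99   89]
[ 414  263  557 -189  160   90   70   56]
[ 415  263  557 -191  163   93   78   68]
[ 371  275  336   29 1344  186  120   77]
[ 389  277  336   29 1344  182  120   76]
[ 393  279  336   29 1344  168  110   70]
[ 418  279  336   29 1344  176  115   71]
[ 374  280  336   29 1344  178  113   71]
[ 418  280  336   29 1344  173  113   71]
[ 375  282  336   29 1344  175  115   74]
[ 396  283  336   29 1344  174  112   71]
```

View pics/c1.png

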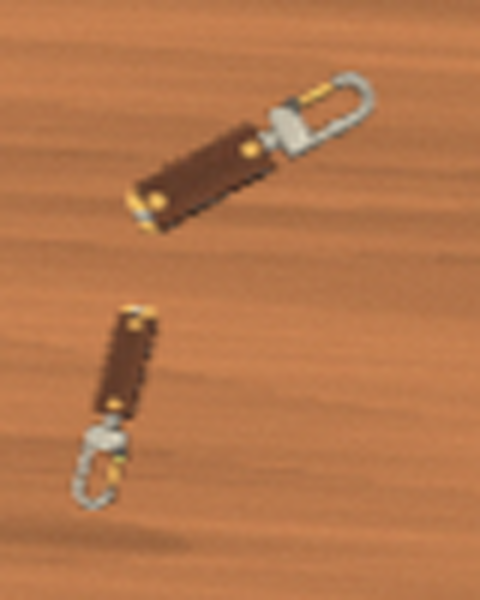

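The key holder meant is the larger one: its handle measures about 62 mm, against 93 mm overall for the small one. It lies at about (0.544, 0.185) heading −57°, gate side facing +x. The post is at (0.612, −0.174) and the eye's bar near (0.56, −0.19). I'll write a planner helper and move above the keys.

```bash
cat >> h.py <<'E'
def plan(p,hy,n,tilt0=True):
    "rows (rounded) to bring the TCP to p, tool down, tool y at heading hy deg, n rows; p,hy absolute"
    from scipy.spatial.transform import Rotation as R
    s=env.observe();p0=np.array(s['position']);R0=np.array(s['tool_rot'])
    c,d=np.cos(np.radians(hy)),np.sin(np.radians(hy))
    y=np.array([c,d,0]);z=np.array([0,0,-1.]);Rt=np.stack([np.cross(y,z),y,z],1)
    w=R.from_matrix(R0.T@Rt).as_rotvec()/n
    Rc=R0;pc=p0;out=[]
    for i in range(n):
        sh=Rc.T@((p-pc)/(n-i))
        sn=np.round(sh/.05,3);tn=np.round(np.degrees(w)/8,3)
        out.append([sn.tolist(),tn.tolist()])
        pc=pc+Rc@(sn*.05);Rc=Rc@R.from_rotvec(np.radians(tn*8)).as_matrix()
    print(str(out).replace(' ',''));print('end',pc.round(4),'axes y',Rc[:,1].round(4),'z',Rc[:,2].round(4))
E
python3 -c "
from h import *
plan(np.array([.544,.185,.25]),33,20)
print(viewer.get_image('wrist')['T_tool_cam'])"
```

```text
[[[0.574,-0.575,-0.001],[-0.0,-0.001,-0.667]],[[0.625,-0.519,-0.001],[-0.0,-0.001,-0.667]],[[0.671,-0.459,-0.002],[-0.0,-0.001,-0.667]],[[0.71,-0.394,-0.002],[-0.0,-0.001,-0.667]],[[0.744,-0.327,-0.002],[-0.0,-0.001,-0.667]],[[0.771,-0.256,-0.002],[-0.0,-0.001,-0.667]],[[0.792,-0.183,-0.002],[-0.0,-0.001,-0.667]],[[0.805,-0.109,-0.002],[-0.0,-0.001,-0.667]],[[0.812,-0.034,-0.002],[-0.0,-0.001,-0.667]],[[0.811,0.042,-0.002],[-0.0,-0.001,-0.667]],[[0.804,0.117,-0.002],[-0.0,-0.001,-0.667]],[[0.79,0.192,-0.002],[-0.0,-0.001,-0.667]],[[0.768,0.264,-0.003],[-0.0,-0.001,-0.667]],[[0.74,0.335,-0.003],[-0.0,-0.001,-0.667]],[[0.706,0.402,-0.003],[-0.0,-0.001,-0.667]],[[0.666,0.466,-0.003],[-0.0,-0.001,-0.667]],[[0.619,0.526,-0.003],[-0.0,-0.001,-0.667]],[[0.568,0.581,-0.003],[-0.0,-0.001,-0.667]],[[0.512,0.631,-0.003],[-0.0,-0.001,-0.667]],[[0.45,0.676,-0.003],[-0.0,-0.001,-0.667]]]
end [0.544 0.185 0.25 ] axes y [ 0.8389  0.5443 -0.0013] z [-9.e-04 -9.e-04 -1.e+00]
[[-1.45023163e-04  9.52537537e-01  3.04421123e-01  7.81794493e-02]
 [ 9.99999592e-01  4.09526156e-04 -8.05022761e-04  4.78093956e-04]
 [-8.91482810e-04  3.04420882e-01 -9.52537208e-01 -1.25409979e-01]
 [ 0.00000000e+00  0.00000000e+00  0.00000000e+00  1.00000000e+00]]
```

```bash
python3 -c "
from h import *
plan(np.array([.544,.185,.20]),-139,20)"
```

```text
[[[0.574,-0.575,0.049],[-0.0,0.0,0.408]],[[0.54,-0.607,0.049],[-0.0,0.0,0.408]],[[0.505,-0.637,0.049],[-0.0,0.0,0.408]],[[0.468,-0.664,0.049],[-0.0,0.0,0.408]],[[0.429,-0.69,0.049],[-0.0,0.0,0.408]],[[0.389,-0.713,0.049],[-0.0,0.0,0.408]],[[0.348,-0.734,0.049],[-0.0,0.0,0.408]],[[0.306,-0.753,0.048],[-0.0,0.0,0.408]],[[0.262,-0.769,0.049],[-0.0,0.0,0.408]],[[0.218,-0.783,0.048],[-0.0,0.0,0.408]],[[0.173,-0.794,0.049],[-0.0,0.0,0.408]],[[0.128,-0.802,0.048],[-0.0,0.0,0.408]],[[0.082,-0.808,0.049],[-0.0,0.0,0.408]],[[0.036,-0.812,0.048],[-0.0,0.0,0.408]],[[-0.011,-0.812,0.049],[-0.0,0.0,0.408]],[[-0.057,-0.81,0.048],[-0.0,0.0,0.408]],[[-0.103,-0.806,0.049],[-0.0,0.0,0.408]],[[-0.148,-0.799,0.048],[-0.0,0.0,0.408]],[[-0.194,-0.789,0.049],[-0.0,0.0,0.408]],[[-0.238,-0.777,0.048],[-0.0,0.0,0.408]]]
end [0.544 0.185 0.2  ] axes y [-7.549e-01 -6.558e-01 -7.000e-04] z [-0.      0.0011 -1.    ]
```

{"name": "move_arm", "arguments": {
  "motion": [
    [[0.57,-0.58,0.05],[0,0,0.41]],
    [[0.54,-0.61,0.05],[0,0,0.41]],
    [[0.5,-0.64,0.05],[0,0,0.41]],
    [[0.47,-0.66,0.05],[0,0,0.41]],
    [[0.43,-0.69,0.05],[0,0,0.41]],
    [[0.39,-0.71,0.05],[0,0,0.41]],
    [[0.35,-0.73,0.05],[0,0,0.41]],
    [[0.31,-0.75,0.05],[0,0,0.41]],
    [[0.26,-0.77,0.05],[0,0,0.41]],
    [[0.22,-0.78,0.05],[0,0,0.41]],
    [[0.17,-0.79,0.05],[0,0,0.41]],
    [[0.13,-0.8,0.05],[0,0,0.41]],
    [[0.08,-0.81,0.05],[0,0,0.41]],
    [[0.04,-0.81,0.05],[0,0,0.41]],
    [[-0.01,-0.81,0.05],[0,0,0.41]],
    [[-0.06,-0.81,0.05],[0,0,0.41]],
    [[-0.1,-0.81,0.05],[0,0,0.41]],
    [[-0.15,-0.8,0.05],[0,0,0.41]],
    [[-0.19,-0.79,0.05],[0,0,0.41]],
    [[-0.24,-0.78,0.05],[0,0,0.4]]
  ],
  "claw": 0.3
}}

```text
time_s: 2.15
position: [0.5465, 0.1849, 0.198]
tool_rot: [[0.651, -0.759, -0.0], [-0.759, -0.651, -0.0], [-0.0, 0.0, -1.0]]
ft_force: [-0.0, -1.2, 1.1]
grip_width: 0.0596
gripper_force: 0.0
```

{"name": "move_arm", "arguments": {
  "motion": [
    [[0,0,0],[0,0,0]],
    [[0,0,0],[0,0,0]]
  ]
}}

```text
time_s: 2.35
position: [0.5458, 0.1837, 0.1976]
tool_rot: [[0.654, -0.757, -0.001], [-0.757, -0.654, -0.0], [-0.001, 0.001, -1.0]]
ft_force: [0.1, -0.0, 0.4]
grip_width: 0.0597
gripper_force: 0.0
```

Run:
```python
from h import *
import pickle
a=grab('wrist');s=env.observe();pickle.dump((a,s),open('w1.pkl','wb'))
save(a,'w1.png');print(s['position'],s['q'],s['tool_rot'],s['ft_force'],a['fx'],a['k1'],a['cx'],a['cy'])
```

```text
[0.54566787 0.1829888  0.19796788] [ 6.76394275e+00  2.66460564e+01  7.49991331e+01 -1.29084363e-02
  7.84129063e+01  1.45988618e+02] [[ 6.53128697e-01 -7.57246289e-01 -9.80904625e-04]
 [-7.57246827e-01 -6.53128723e-01 -3.38589988e-04]
 [-3.84260973e-04  9.63929753e-04 -9.99999462e-01]] [0.09406681 0.10958563 0.06050875] 419.9419965639188 -0.057887585407362406 318.89591412456787 237.573486371057
```

View pics/w1.png

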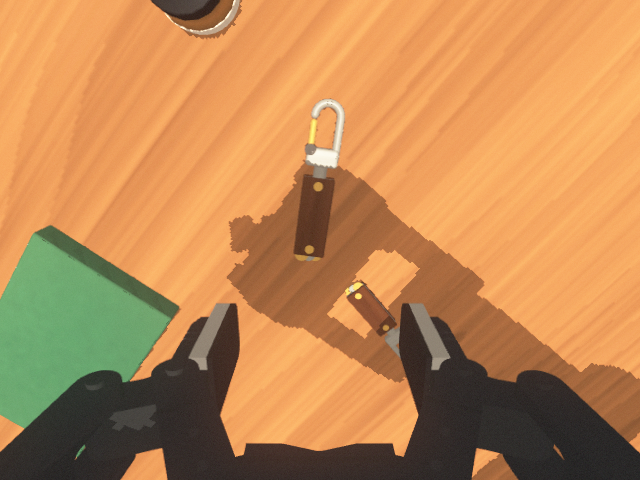

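The wrist view shows the holder upright in the picture: hook tip at (328,99), brass gate at (312,130), handle from (318,176) to (309,260). The small holder is at (375,310), and the book and ink jar are at the edges. There's more room on joint 6 than I expected, so I can align with the handle exactly.

Run:
```python
from h import *
import pickle
a,s=pickle.load(open('w1.pkl','rb'))
v,u=np.mgrid[90:275,280:360];u=u.ravel();v=v.ravel()
p=dpts(a,u,v);m=(p[:,2]>.004)&(p[:,2]<.03)&(a['depth'][v,u]>0)
q=p[m];print(m.sum(),np.percentile(q[:,2],[5,50,95]), 'table z',np.median(p[~m][:,2]))
f=a['frame'][v,u].astype(int)
h=m&(f.sum(1)<260)&(v>172)
r=cv2.minAreaRect(onplane(a,u[h],v[h],.014)[:,:2].astype(np.float32));print('handle',r)
# tip and hook edges at z=.007
for n,uv in dict(tip=(328,98.5),left_shoulder=(306,163),tail=(309,258),headend=(317,177)).items():
    print(n,onplane(a,np.array([uv[0]*1.]),np.array([uv[1]*1.]),.007 if n in('tip',) else .014)[0])
q0=q[:,:2];c=q0.mean(0);w,V=np.linalg.eigh(np.cov((q0-c).T));e=V[:,1];e=e if e[0]>0 else -e
t=(q0-c)@e;print('axis',np.degrees(np.arctan2(e[1],e[0])),c+e*t.max(),c+e*t.min(),np.ptp(t))
```

```text
4187 [0.00812718 0.01291018 0.01465477] table z -0.00025218808839549967
handle ((0.5464293956756592, 0.18942059576511383), (0.023775739595294, 0.06232340633869171), 32.76137161254883)
tip [0.59457865 0.11675803 0.007     ]
left_shoulder [0.57703425 0.16152802 0.014     ]
tail [0.52728516 0.2165284  0.014     ]
headend [0.56420252 0.16407785 0.014     ]
axis -57.54651627004177 [0.59329908 0.11587428] [0.52600284 0.2216977 ] 0.12540884670246097
```

```bash
python3 -c "
from h import *
print(env.tip_reach)
plan(np.array([.5464,.1894,.021]),-147.24,8)"
```

```text
0.017
[[[-0.011,-0.012,0.442],[0.001,0.0,0.125]],[[-0.011,-0.012,0.442],[0.001,0.0,0.125]],[[-0.011,-0.012,0.443],[0.001,0.0,0.125]],[[-0.011,-0.012,0.442],[0.001,0.0,0.125]],[[-0.012,-0.011,0.443],[0.001,0.0,0.125]],[[-0.012,-0.011,0.442],[0.001,0.0,0.125]],[[-0.012,-0.011,0.443],[0.001,0.0,0.125]],[[-0.012,-0.01,0.442],[0.001,0.0,0.125]]]
end [0.5464 0.1894 0.021 ] axes y [-8.408e-01 -5.414e-01 -1.000e-04] z [-1.e-04  3.e-04 -1.e+00]
```

{"name": "move_arm", "arguments": {
  "motion": [
    [[-0.011,-0.012,0.442],[0,0,0.125]],
    [[-0.011,-0.012,0.442],[0,0,0.125]],
    [[-0.011,-0.012,0.442],[0,0,0.125]],
    [[-0.011,-0.012,0.442],[0,0,0.125]],
    [[-0.011,-0.012,0.442],[0,0,0.125]],
    [[-0.012,-0.011,0.442],[0,0,0.125]],
    [[-0.012,-0.011,0.442],[0,0,0.125]],
    [[-0.012,-0.01,0.44],[0,0,0.125]],
    [[0,0,0],[0,0,0]],
    [[0,0,0],[0,0,0]],
    [[0,0,0],[0,0,0]]
  ]
}}

```text
time_s: 3.5
position: [0.5476, 0.1893, 0.0231]
tool_rot: [[0.541, -0.841, 0.002], [-0.841, -0.541, 0.0], [0.001, -0.002, -1.0]]
ft_force: [0.6, 0.1, 1.1]
grip_width: 0.0599
gripper_force: 0.0
```

{"name": "move_arm", "arguments": {
  "motion": [
    [[0,0,0],[0,0,0]],
    [[0,0,0],[0,0,0]],
    [[0,0,0],[0,0,0]],
    [[0,0,0],[0,0,0]],
    [[0,0,0],[0,0,0]],
    [[0,0,0],[0,0,0]],
    [[0,0,0],[0,0,0]],
    [[0,0,0],[0,0,0]],
    [[0,0,0],[0,0,0]],
    [[0,0,0],[0,0,0]]
  ],
  "claw": 1,
  "force": 60
}}

```text
time_s: 4.5
position: [0.5472, 0.1897, 0.0226]
tool_rot: [[0.541, -0.841, 0.001], [-0.841, -0.541, 0.0], [0.001, -0.001, -1.0]]
ft_force: [-1.1, -0.6, 5.1]
grip_width: 0.0217
gripper_force: 58.5
```

```bash
python3 -c "
from h import *
s=env.observe();print(s['position'],s['grip_width'],s['gripper_force'],s['ft_force'],s['tool_rot'])
plan(np.array([.500,-.06,.26]),-166,14)"
```

```text
[0.5471599  0.18966364 0.02255368] 0.0216540357363802 58.462640047073364 [-1.07574796 -0.57503936  5.11044167] [[ 5.40952748e-01 -8.41052236e-01  1.12259283e-03]
 [-8.41052794e-01 -5.40953044e-01  4.70543300e-05]
 [ 5.67694857e-04 -9.69614002e-04 -9.99999369e-01]]
[[[0.264,0.249,-0.339],[-0.001,-0.0,0.167]],[[0.269,0.243,-0.339],[-0.001,-0.0,0.167]],[[0.275,0.237,-0.339],[-0.001,-0.0,0.167]],[[0.281,0.23,-0.339],[-0.001,-0.0,0.167]],[[0.286,0.224,-0.339],[-0.001,-0.0,0.167]],[[0.291,0.217,-0.339],[-0.001,-0.0,0.167]],[[0.296,0.21,-0.339],[-0.001,-0.0,0.167]],[[0.301,0.204,-0.339],[-0.001,-0.0,0.167]],[[0.305,0.196,-0.339],[-0.001,-0.0,0.167]],[[0.31,0.189,-0.339],[-0.001,-0.0,0.167]],[[0.314,0.182,-0.339],[-0.001,-0.0,0.167]],[[0.318,0.175,-0.339],[-0.001,-0.0,0.167]],[[0.323,0.168,-0.34],[-0.001,-0.0,0.167]],[[0.326,0.16,-0.339],[-0.001,-0.0,0.167]]]
end [ 0.5  -0.06  0.26] axes y [-9.701e-01 -2.427e-01  8.000e-04] z [-7.e-04 -7.e-04 -1.e+00]
```

```bash
python3 -c "
from h import *
plan(np.array([.4948,-.137,.1756]),-166,16)"
```

```text
[[[0.308,0.276,-0.191],[-0.0,-0.0,0.146]],[[0.314,0.269,-0.191],[-0.0,-0.0,0.146]],[[0.319,0.263,-0.191],[-0.0,-0.0,0.146]],[[0.324,0.256,-0.191],[-0.0,-0.0,0.146]],[[0.33,0.25,-0.192],[-0.0,-0.0,0.146]],[[0.335,0.243,-0.191],[-0.0,-0.0,0.146]],[[0.339,0.236,-0.192],[-0.0,-0.0,0.146]],[[0.344,0.229,-0.191],[-0.0,-0.0,0.146]],[[0.349,0.222,-0.192],[-0.0,-0.0,0.146]],[[0.353,0.215,-0.191],[-0.0,-0.0,0.146]],[[0.358,0.208,-0.192],[-0.0,-0.0,0.146]],[[0.362,0.2,-0.191],[-0.0,-0.0,0.146]],[[0.366,0.193,-0.192],[-0.0,-0.0,0.146]],[[0.369,0.186,-0.191],[-0.0,-0.0,0.146]],[[0.373,0.178,-0.192],[-0.0,-0.0,0.146]],[[0.377,0.17,-0.191],[-0.0,-0.0,0.146]]]
end [ 0.4948 -0.137   0.1756] axes y [-0.97   -0.2429 -0.0011] z [ 0.0011  0.     -1.    ]
```

{"name": "move_arm", "arguments": {
  "motion": [
    [[0,0,-0.2],[0,0,0]],
    [[0,0,-0.4],[0,0,0]],
    [[0.308,0.276,-0.153],[0,0,0.146]],
    [[0.314,0.269,-0.153],[0,0,0.146]],
    [[0.319,0.263,-0.153],[0,0,0.146]],
    [[0.324,0.256,-0.153],[0,0,0.146]],
    [[0.33,0.25,-0.153],[0,0,0.146]],
    [[0.335,0.243,-0.153],[0,0,0.146]],
    [[0.339,0.236,-0.153],[0,0,0.146]],
    [[0.344,0.229,-0.153],[0,0,0.146]],
    [[0.349,0.222,-0.153],[0,0,0.146]],
    [[0.353,0.215,-0.153],[0,0,0.146]],
    [[0.358,0.208,-0.153],[0,0,0.146]],
    [[0.362,0.2,-0.153],[0,0,0.146]],
    [[0.366,0.193,-0.153],[0,0,0.146]],
    [[0.369,0.186,-0.153],[0,0,0.146]],
    [[0.373,0.178,-0.153],[0,0,0.146]],
    [[0.377,0.17,-0.153],[0,0,0.146]]
  ]
}}

```text
time_s: 6.3
position: [0.4943, -0.1377, 0.1749]
tool_rot: [[0.242, -0.97, 0.0], [-0.97, -0.242, -0.0], [0.0, -0.0, -1.0]]
ft_force: [-0.6, 0.3, -1.1]
grip_width: 0.0218
gripper_force: 59.1
```

{"name": "move_arm", "arguments": {
  "motion": [
    [[0,0,0],[0,0,0]],
    [[0,0,0],[0,0,0]],
    [[0,0,0],[0,0,0]],
    [[0,0,0],[0,0,0]],
    [[0,0,0],[0,0,0]]
  ]
}}

```text
time_s: 6.8
position: [0.4947, -0.1364, 0.1739]
tool_rot: [[0.244, -0.97, -0.0], [-0.97, -0.244, 0.0], [-0.0, 0.0, -1.0]]
ft_force: [-0.1, 0.1, -1.5]
grip_width: 0.0216
gripper_force: 59.1
```

Run:
```python
from h import *
import pickle
a=grab('wrist');s=env.observe();pickle.dump((a,s),open('w2.pkl','wb'))
save(a,'w2.png');print(s['position'],s['q'],s['tool_rot'],s['ft_force'],s['wrist_torque'])
```

```text
[ 0.49468097 -0.13650907  0.17389409] [-2.86638171e+01  2.21584686e+01  8.71380672e+01  9.03918136e-04
  7.07264219e+01  1.37237492e+02] [[ 2.43587744e-01 -9.69878803e-01 -3.44439116e-04]
 [-9.69878823e-01 -2.43587822e-01  2.05264365e-04]
 [-2.82982731e-04  2.84064321e-04 -9.99999920e-01]] [ 0.49425972 -1.16256392 -1.2242696 ] [0.05399324 0.03900323 0.02616349]
```

View pics/w2.png

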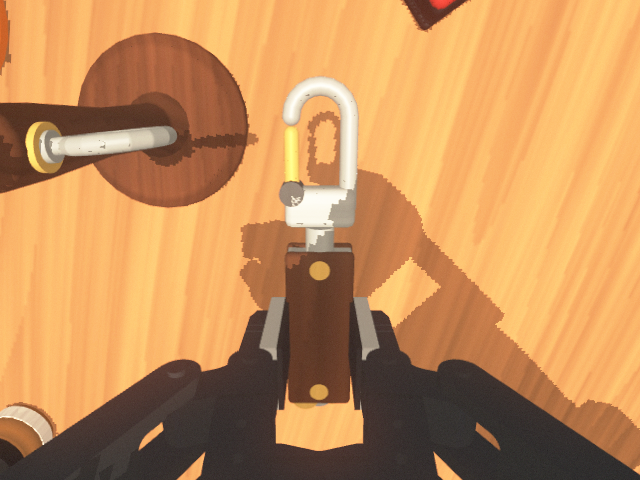

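The wrist view shows the holder straight in the jaws, with its hook at (320,80–215), gate rod at (291,160) and nose tip at about (291,112). The eye runs from its brass plate at (45,147) to its front bar at about (172,136). Next I'll measure both in the key frame.

```bash
cat >> h.py <<'E'
def keyf(p,s): # world -> axes of the key (x along tool x, y=-tool y, z up), origin TCP, mm
    t=(p-np.array(s['position']))@np.array(s['tool_rot']); return t*np.array([1,-1,-1])*1000
E
python3 - <<'E'
from h import *
import pickle
a,s=pickle.load(open('w2.pkl','rb'))
v,u=np.mgrid[100:175,20:200];u=u.ravel();v=v.ravel()
k=keyf(dpts(a,u,v),s);f=a['frame'][v,u].astype(int)
zw=k[:,2]/1000+s['position'][2]
g=(zw>.135)&(zw<.185)&(np.ptp(f,axis=1)<45)
print('ring pts',g.sum())
for y0 in range(30,120,5):
    m=g&(k[:,1]>=y0)&(k[:,1]<y0+5)
    if m.sum()>4:print(y0,m.sum(),'x',np.percentile(k[m,0],[3,50,97]).round(1),'z',(np.percentile(zw[m],[3,50,97])*1000).round(0))
for z0 in range(140,184,4):
    m=g&(zw*1000>=z0)&(zw*1000<z0+4)
    if m.sum()>2: print('z',z0,m.sum(),'y min',np.percentile(k[m,1],[0,3,10]).round(1),'x at front',np.median(k[m&(k[:,1]<np.percentile(k[m,1],10)+2),0]).round(1))
# hook
v,u=np.mgrid[70:235,275:365];u=u.ravel();v=v.ravel()
h=keyf(dpts(a,u,v),s);f=a['frame'][v,u].astype(int);hz=h[:,2]+s['position'][2]*1000
m=(hz>140)&(hz<180)
print('hook x max',np.percentile(h[m,0],[99.5,100]),'y',np.percentile(h[m&(h[:,0]>60),1],[0.5,99.5]),'ztop',np.percentile(hz[m],[5,50,95]))
b=m&(f[:,0]-f[:,2]>90)&(h[:,0]>52);print('gate',b.sum(),np.percentile(h[b],[2,50,98],axis=0).round(1))
E
```

```text
ring pts 3067
45 277 x [66.5 69.1 71.5] z [157. 163. 168.]
50 498 x [66.  68.8 71.5] z [164. 171. 174.]
55 425 x [65.6 68.6 71.1] z [172. 175. 177.]
60 401 x [65.  68.2 70.8] z [147. 177. 179.]
65 357 x [64.8 67.9 70.4] z [146. 177. 179.]
70 271 x [64.5 67.6 70.1] z [147. 176. 177.]
75 171 x [64.4 68.  69.9] z [149. 172. 175.]
80 32 x [65.2 68.9 69.7] z [155. 162. 171.]
85 565 x [61.2 66.  70.8] z [157. 163. 166.]
90 70 x [60.2 66.8 69. ] z [136. 163. 165.]
z 140 7 y min [93. 93. 93.] x at front 68.4
z 144 73 y min [57.6 58.9 60.1] x at front 70.8
z 148 31 y min [56.7 62.9 72.9] x at front 69.9
z 152 23 y min [48.2 48.3 54.2] x at front 69.3
z 156 161 y min [47.6 47.9 48. ] x at front 69.1
z 160 491 y min [47.6 48.  48.6] x at front 69.3
z 164 343 y min [47.6 48.5 49. ] x at front 68.9
z 168 327 y min [49.6 50.2 50.6] x at front 68.8
z 172 779 y min [50.8 52.8 54.2] x at front 68.7
z 176 821 y min [54.9 57.9 59.6] x at front 68.1
hook x max [86.52264114 86.98972854] y [-12.20731677  11.86690421] ztop [158.59620218 160.89822322 163.01312694]
gate 850 [[ 53.8  -6.1 -16.4]
 [ 62.9   9.4 -14.2]
 [ 85.4  12.  -12.5]]
```

Front bar centre is about (69.1, 50.6) mm in the TCP frame. The hook tip reads 86.9, so the holder sits about 1.6 mm back in the jaws. Moving +3 mm along tool x puts the bar at key x ≈ 67.7. I'll also raise 2 mm and close most of the 35 mm gap.

{"name": "move_arm", "arguments": {
  "motion": [
    [[0.02,-0.1,-0.02],[0,0,0]],
    [[0.02,-0.15,-0.02],[0,0,0]],
    [[0.02,-0.15,0],[0,0,0]],
    [[0,-0.12,0],[0,0,0]],
    [[0,-0.04,0],[0,0,0]],
    [[0,0,0],[0,0,0]],
    [[0,0,0],[0,0,0]],
    [[0,0,0],[0,0,0]],
    [[0,0,0],[0,0,0]]
  ]
}}

```text
time_s: 7.75
position: [0.5224, -0.1332, 0.1761]
tool_rot: [[0.243, -0.97, -0.0], [-0.97, -0.243, 0.0], [-0.0, 0.0, -1.0]]
ft_force: [1.0, 0.5, -1.1]
grip_width: 0.0221
gripper_force: 59.1
```

```bash
cat > meas.py <<'E'
from h import *
import pickle,sys
a=grab('wrist');s=env.observe();pickle.dump((a,s),open(sys.argv[1]+'.pkl','wb'))
save(a,sys.argv[1]+'.png',(120,50,420,260),2.6)
print(s['position'],s['ft_force'],s['wrist_torque'],s['time_s'])
v,u=np.mgrid[60:240,120:365];u=u.ravel();v=v.ravel()
h=keyf(dpts(a,u,v),s);f=a['frame'][v,u].astype(int);hz=h[:,2]+s['position'][2]*1000
br=(f[:,0]-f[:,2]>90)
m=(hz>150)&(hz<170)&(u>272);print('hook xmax',np.percentile(h[m,0],[99.5,100]))
b=m&br&(h[:,0]>52)&(h[:,0]<75);print('gate',b.sum(),np.percentile(h[b],[2,50,98],axis=0).round(1))
for z0 in (154,158,162,166):
    g=(hz>z0)&(hz<z0+4)&(np.ptp(f,axis=1)<45)&(u<285)
    if g.sum()>5:
        y=np.percentile(h[g,1],3);w=g&(h[:,1]<y+3);print(z0,g.sum(),'front y',y.round(1),'x',np.percentile(h[w,0],[3,50,97]).round(1))
E
python3 meas.py w3
```

```text
[ 0.52243951 -0.13315414  0.17607997] [-0.70810568 -0.81840576 -1.50793569] [-0.00188244  0.01801152  0.00086081] 7.8
hook xmax [86.59719524 87.10506688]
gate 811 [[ 53.9   7.2 -16.1]
 [ 62.4   9.4 -14.1]
 [ 71.3  11.9 -12.5]]
154 69 front y 20.2 x [64.8 66.5 67.9]
158 269 front y 11.5 x [73.6 76.5 78.7]
162 572 front y 11.8 x [47.4 50.4 75.1]
166 200 front y 21.3 x [62.8 65.5 67.8]
```

View pics/w3.png

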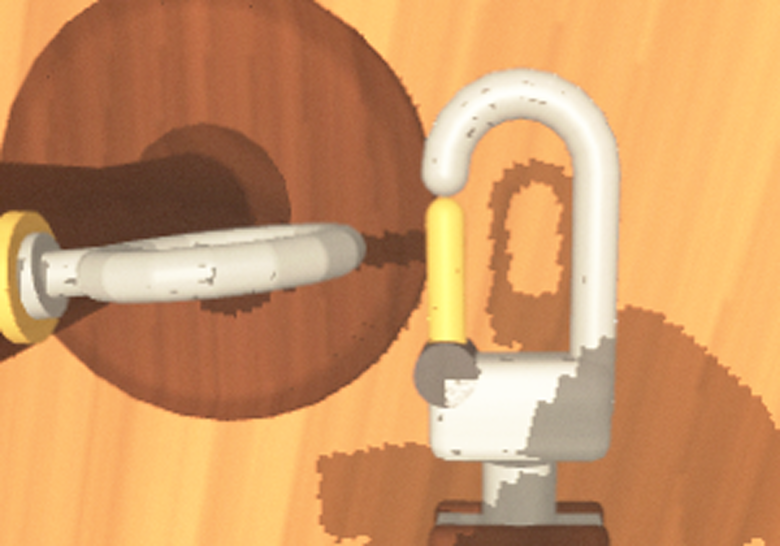

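Close view: the ring's front bar at crop (350,243) faces the gate rod, which spans rows 197–342, below the nose end at 195. The bar is at key x ≈ 67.5 with about an 8 mm gap, so I'll advance slowly by feel.

{"name": "move_arm", "arguments": {
  "motion": [
    [[0,-0.04,0],[0,0,0]],
    [[0,-0.04,0],[0,0,0]],
    [[0,-0.04,0],[0,0,0]],
    [[0,0,0],[0,0,0]],
    [[0,0,0],[0,0,0]],
    [[0,0,0],[0,0,0]]
  ]
}}

```text
time_s: 8.4
position: [0.5283, -0.1317, 0.176]
tool_rot: [[0.243, -0.97, -0.0], [-0.97, -0.243, 0.0], [-0.0, 0.0, -1.0]]
ft_force: [-0.5, -0.4, -1.0]
grip_width: 0.0215
gripper_force: 59.1
```

{"name": "move_arm", "arguments": {
  "motion": [
    [[0,-0.02,0],[0,0,0]],
    [[0,-0.02,0],[0,0,0]],
    [[0,-0.02,0],[0,0,0]],
    [[0,0,0],[0,0,0]],
    [[0,0,0],[0,0,0]],
    [[0,0,0],[0,0,0]]
  ]
}}

```text
time_s: 9.0
position: [0.5311, -0.1309, 0.176]
tool_rot: [[0.243, -0.97, -0.0], [-0.97, -0.243, 0.0], [-0.0, 0.0, -1.0]]
ft_force: [-1.9, -0.7, -0.4]
grip_width: 0.0219
gripper_force: 59.1
```

{"name": "move_arm", "arguments": {
  "motion": [
    [[0,-0.02,0],[0,0,0]],
    [[0,-0.02,0],[0,0,0]],
    [[0,0,0],[0,0,0]],
    [[0,0,0],[0,0,0]],
    [[0,0,0],[0,0,0]]
  ]
}}

```text
time_s: 9.5
position: [0.5332, -0.1304, 0.176]
tool_rot: [[0.243, -0.97, -0.0], [-0.97, -0.243, 0.0], [-0.0, 0.0, -1.0]]
ft_force: [-3.2, -0.6, -0.3]
grip_width: 0.0217
gripper_force: 59.2
```

```bash
python3 meas.py w4
```

```text
[ 0.5331559  -0.13037075  0.17599539] [-3.20183997  0.74895426 -0.93741759] [ 0.13528349  0.5400623  -0.21617136] 9.55
hook xmax [86.45471516 87.19534128]
gate 785 [[ 54.2   4.8 -15.9]
 [ 62.4   7.5 -14. ]
 [ 71.   10.6 -12.4]]
154 58 front y 14.0 x [67.7 68.  68.2]
158 218 front y 11.7 x [58.2 74.4 76. ]
162 494 front y 11.9 x [47.4 50.8 68.4]
166 144 front y 11.2 x [62.9 66.6 68.2]
```

View pics/w4.png

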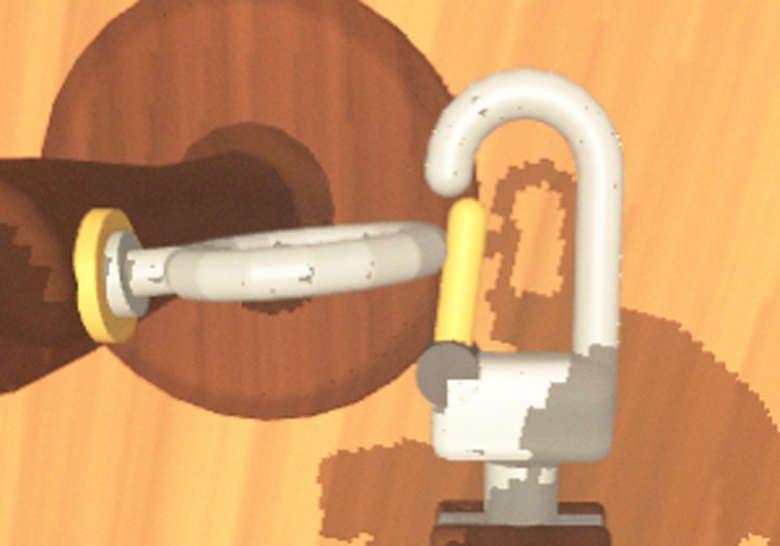

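The gate (now leaning from crop (455,340) to (468,205)) is being pushed in by the bar at (440,243) at about 3 N. I'll keep going, easing 0.8 mm toward the nose.

{"name": "move_arm", "arguments": {
  "motion": [
    [[-0.005,-0.02,0],[0,0,0]],
    [[-0.005,-0.02,0],[0,0,0]],
    [[-0.005,-0.02,0],[0,0,0]],
    [[0,0,0],[0,0,0]],
    [[0,0,0],[0,0,0]],
    [[0,0,0],[0,0,0]]
  ]
}}

```text
time_s: 10.15
position: [0.5359, -0.129, 0.176]
tool_rot: [[0.243, -0.97, -0.0], [-0.97, -0.243, 0.0], [-0.0, -0.0, -1.0]]
ft_force: [-3.9, -0.6, -0.3]
grip_width: 0.0217
gripper_force: 59.2
```

{"name": "move_arm", "arguments": {
  "motion": [
    [[0,-0.02,0],[0,0,0]],
    [[0,-0.02,0],[0,0,0]],
    [[0,-0.01,0],[0,0,0]],
    [[0,0,0],[0,0,0]],
    [[0,0,0],[0,0,0]],
    [[0,0,0],[0,0,0]]
  ]
}}

```text
time_s: 10.75
position: [0.5384, -0.1284, 0.176]
tool_rot: [[0.243, -0.97, -0.0], [-0.97, -0.243, 0.0], [-0.0, 0.0, -1.0]]
ft_force: [-3.9, -0.7, -1.3]
grip_width: 0.0217
gripper_force: 59.2
```

```bash
python3 meas.py w5
```

```text
[ 0.53837397 -0.1283674   0.17600883] [-4.75042603 -1.62401364 -0.62473408] [-0.22458951  0.68390587 -0.26770304] 10.8
hook xmax [86.57375327 87.06178318]
gate 798 [[ 53.6  -1.4 -16.1]
 [ 61.5   3.5 -14. ]
 [ 69.5   8.6 -12.6]]
154 51 front y 33.4 x [65.7 66.2 66.7]
158 202 front y 35.4 x [59.2 66.5 66.7]
162 454 front y 11.9 x [47.9 50.2 52.7]
166 53 front y 34.2 x [62.1 65.5 66.7]
```

View pics/w5.png

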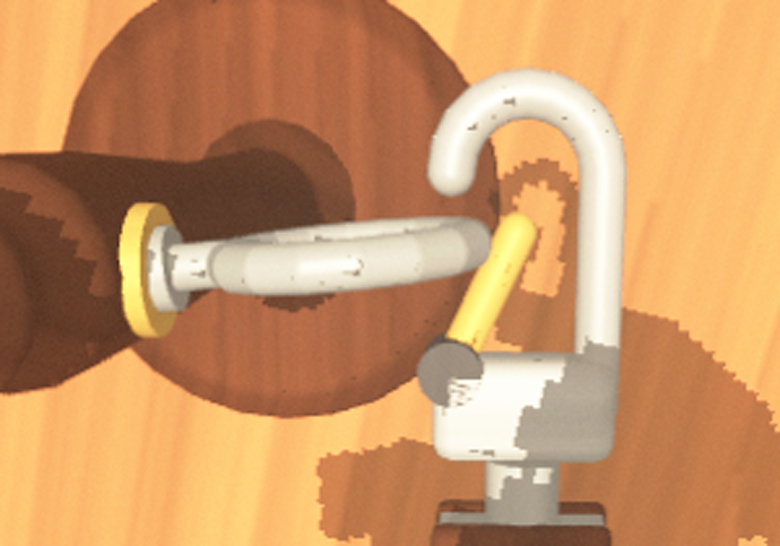

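The gate is now well in (tip at crop (520,225)) and the bar's end at (478,240) is entering below the nose at (450,180). It needs about 4 mm more.

{"name": "move_arm", "arguments": {
  "motion": [
    [[-0.006,-0.02,0],[0,0,0]],
    [[-0.006,-0.02,0],[0,0,0]],
    [[0,0,0],[0,0,0]],
    [[0,0,0],[0,0,0]],
    [[0,0,0],[0,0,0]]
  ]
}}

```text
time_s: 11.3
position: [0.5402, -0.1271, 0.176]
tool_rot: [[0.243, -0.97, -0.0], [-0.97, -0.243, 0.0], [-0.0, -0.0, -1.0]]
ft_force: [-3.4, 0.7, -1.7]
grip_width: 0.0216
gripper_force: 59.2
```

{"name": "move_arm", "arguments": {
  "motion": [
    [[0,-0.012,0],[0,0,0]],
    [[0,-0.012,0],[0,0,0]],
    [[0,0,0],[0,0,0]],
    [[0,0,0],[0,0,0]],
    [[0,0,0],[0,0,0]]
  ]
}}

```text
time_s: 11.8
position: [0.5413, -0.1271, 0.176]
tool_rot: [[0.243, -0.97, -0.0], [-0.97, -0.243, -0.0], [0.0, 0.0, -1.0]]
ft_force: [-4.5, -1.8, -1.4]
grip_width: 0.0215
gripper_force: 59.2
```

{"name": "move_arm", "arguments": {
  "motion": [
    [[0,-0.01,0],[0,0,0]],
    [[0,-0.01,0],[0,0,0]],
    [[0,0,0],[0,0,0]],
    [[0,0,0],[0,0,0]],
    [[0,0,0],[0,0,0]]
  ]
}}

```text
time_s: 12.3
position: [0.5424, -0.1266, 0.176]
tool_rot: [[0.243, -0.97, 0.0], [-0.97, -0.243, 0.0], [-0.0, -0.0, -1.0]]
ft_force: [-5.0, 0.3, -0.4]
grip_width: 0.0216
gripper_force: 59.2
```

```bash
python3 meas.py w6
```

```text
[ 0.54232452 -0.12667196  0.17602502] [-3.99054651  0.07389766 -0.96784298] [ 0.07226098  0.70823115 -0.27558656] 12.35
hook xmax [86.43536381 87.06107757]
gate 776 [[ 53.1  -4.3 -15.9]
 [ 60.1   1.6 -14. ]
 [ 67.4   7.6 -12.6]]
154 56 front y 28.7 x [66.4 66.9 67.4]
158 186 front y 31.3 x [66.7 67.2 67.3]
162 448 front y 12.0 x [47.8 50.2 52.8]
166 67 front y 29.3 x [51.  66.8 67.4]
```

View pics/w6.png

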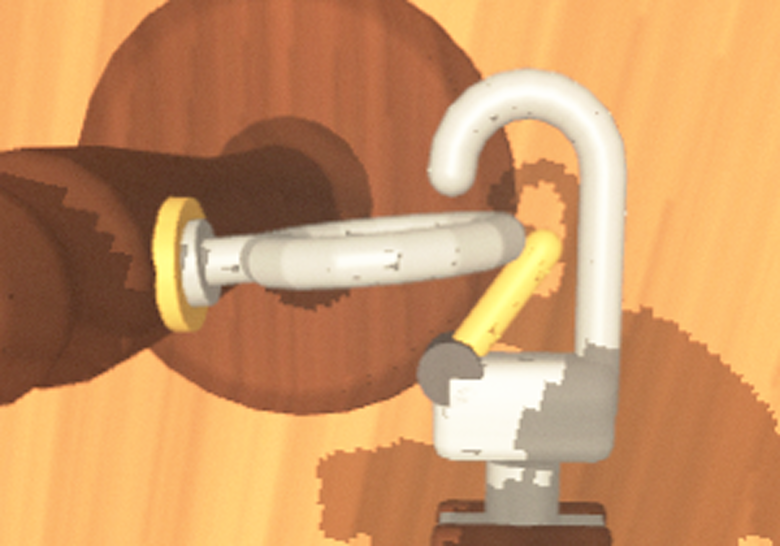

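Bar at (500,238) is level with the inner edge of the nose and the gate is nearly fully in at (545,240), with force steady at 4–5 N. I'll ease toward the nose, then in, then back.

{"name": "move_arm", "arguments": {
  "motion": [
    [[-0.01,0,0],[0,0,0]],
    [[-0.01,-0.01,0],[0,0,0]],
    [[-0.004,-0.01,0],[0,0,0]],
    [[0,0,0],[0,0,0]],
    [[0,0,0],[0,0,0]],
    [[0,0,0],[0,0,0]]
  ]
}}

```text
time_s: 12.95
position: [0.543, -0.1252, 0.176]
tool_rot: [[0.243, -0.97, 0.0], [-0.97, -0.243, 0.0], [-0.0, -0.0, -1.0]]
ft_force: [-2.6, 0.1, 0.1]
grip_width: 0.0214
gripper_force: 59.2
```

{"name": "move_arm", "arguments": {
  "motion": [
    [[-0.01,-0.008,0],[0,0,0]],
    [[-0.01,-0.008,0],[0,0,0]],
    [[0,0,0],[0,0,0]],
    [[0,0,0],[0,0,0]],
    [[0,0,0],[0,0,0]]
  ]
}}

```text
time_s: 13.45
position: [0.5436, -0.124, 0.176]
tool_rot: [[0.243, -0.97, 0.0], [-0.97, -0.243, 0.0], [-0.0, -0.0, -1.0]]
ft_force: [-3.9, 1.5, -0.4]
grip_width: 0.0216
gripper_force: 59.2
```

```bash
python3 meas.py w7
```

```text
[ 0.54359855 -0.12402167  0.17602657] [-3.10030948  2.27957022 -0.91127314] [ 0.3392113   0.5034355  -0.19635637] 13.5
hook xmax [86.46443103 87.09306734]
gate 778 [[ 53.   -4.3 -15.7]
 [ 60.1   1.8 -14.1]
 [ 67.1   7.7 -12.5]]
154 35 front y 27.6 x [69.1 69.4 69.6]
158 186 front y 29.4 x [57.9 69.5 75. ]
162 479 front y 11.9 x [47.6 50.1 52.8]
166 68 front y 27.9 x [64.2 68.6 69.7]
```

The force now pushes the holder −x, off the gate tip and not against the nose. So the bar is behind the nose and I can draw back.

{"name": "move_arm", "arguments": {
  "motion": [
    [[-0.02,0,0],[0,0,0]],
    [[-0.02,0,0],[0,0,0]],
    [[0,0,0],[0,0,0]],
    [[0,0,0],[0,0,0]],
    [[0,0,0],[0,0,0]]
  ]
}}

```text
time_s: 14.0
position: [0.5431, -0.1219, 0.176]
tool_rot: [[0.243, -0.97, 0.0], [-0.97, -0.243, 0.001], [-0.001, -0.0, -1.0]]
ft_force: [-2.3, 4.9, -0.9]
grip_width: 0.0214
gripper_force: 59.2
```

{"name": "move_arm", "arguments": {
  "motion": [
    [[-0.02,0,0],[0,0,0]],
    [[-0.02,0,0],[0,0,0]],
    [[0,0,0],[0,0,0]],
    [[0,0,0],[0,0,0]],
    [[0,0,0],[0,0,0]]
  ]
}}

```text
time_s: 14.5
position: [0.5429, -0.1206, 0.1762]
tool_rot: [[0.243, -0.97, 0.001], [-0.97, -0.243, -0.001], [0.001, -0.001, -1.0]]
ft_force: [-0.6, -0.6, -1.8]
grip_width: 0.0219
gripper_force: 59.2
```

```bash
python3 meas.py w8
```

```text
[ 0.54278952 -0.12056622  0.17612831] [-0.852996   -0.01869689 -1.15951512] [-0.0278314  -0.00330474  0.01917497] 14.55
hook xmax [86.75535782 87.27303712]
gate 639 [[ 54.1   7.3 -16. ]
 [ 61.    9.5 -14. ]
 [ 67.7  12.  -12.3]]
154 23 front y 28.8 x [73.2 73.2 73.2]
158 209 front y 11.9 x [74.4 76.8 78.7]
162 503 front y 11.9 x [47.4 50.8 76.5]
166 70 front y 27.9 x [67.4 71.  73.2]
```

The gate has flicked shut (rod back at y 9.5) and the force is gone. The bar is at about key (74.5, 0). Now I'll draw back to the bowl and tug.

{"name": "move_arm", "arguments": {
  "motion": [
    [[-0.02,0,0],[0,0,0]],
    [[-0.02,0,0],[0,0,0]],
    [[-0.02,0,0],[0,0,0]],
    [[0,0,0],[0,0,0]],
    [[0,0,0],[0,0,0]],
    [[0,0,0],[0,0,0]]
  ]
}}

```text
time_s: 15.15
position: [0.5418, -0.1174, 0.176]
tool_rot: [[0.243, -0.97, -0.0], [-0.97, -0.243, 0.0], [-0.0, -0.0, -1.0]]
ft_force: [-0.8, 0.7, -0.6]
grip_width: 0.0217
gripper_force: 59.2
```

{"name": "move_arm", "arguments": {
  "motion": [
    [[-0.01,0,0],[0,0,0]],
    [[-0.01,0,0],[0,0,0]],
    [[0,0,0],[0,0,0]],
    [[0,0,0],[0,0,0]],
    [[0,0,0],[0,0,0]]
  ]
}}

```text
time_s: 15.65
position: [0.5416, -0.1164, 0.176]
tool_rot: [[0.243, -0.97, 0.0], [-0.97, -0.243, -0.0], [0.0, -0.0, -1.0]]
ft_force: [-0.2, 0.3, -1.3]
grip_width: 0.0215
gripper_force: 59.2
```

{"name": "move_arm", "arguments": {
  "motion": [
    [[-0.01,0,0],[0,0,0]],
    [[0,0,0],[0,0,0]],
    [[0,0,0],[0,0,0]],
    [[0,0,0],[0,0,0]]
  ]
}}

```text
time_s: 16.05
position: [0.5415, -0.116, 0.176]
tool_rot: [[0.243, -0.97, -0.0], [-0.97, -0.243, 0.0], [-0.0, 0.0, -1.0]]
ft_force: [-0.4, 1.2, -1.2]
grip_width: 0.0219
gripper_force: 59.2
```

{"name": "move_arm", "arguments": {
  "motion": [
    [[-0.006,0,0],[0,0,0]],
    [[0,0,0],[0,0,0]],
    [[0,0,0],[0,0,0]]
  ]
}}

```text
time_s: 16.35
position: [0.5414, -0.1157, 0.176]
tool_rot: [[0.243, -0.97, 0.0], [-0.97, -0.243, 0.0], [0.0, -0.0, -1.0]]
ft_force: [0.5, 0.5, -0.5]
grip_width: 0.0216
gripper_force: 59.2
```

{"name": "move_arm", "arguments": {
  "motion": [
    [[-0.006,0,0],[0,0,0]],
    [[0,0,0],[0,0,0]],
    [[0,0,0],[0,0,0]]
  ]
}}

```text
time_s: 16.65
position: [0.5413, -0.1154, 0.176]
tool_rot: [[0.243, -0.97, -0.0], [-0.97, -0.243, 0.0], [-0.0, 0.0, -1.0]]
ft_force: [-1.0, -0.1, -0.8]
grip_width: 0.0214
gripper_force: 59.2
```

{"name": "move_arm", "arguments": {
  "motion": [
    [[-0.006,0,0],[0,0,0]],
    [[0,0,0],[0,0,0]],
    [[0,0,0],[0,0,0]]
  ]
}}

```text
time_s: 16.95
position: [0.5413, -0.1151, 0.176]
tool_rot: [[0.243, -0.97, 0.0], [-0.97, -0.243, -0.0], [0.0, -0.0, -1.0]]
ft_force: [0.6, 0.3, -1.0]
grip_width: 0.0218
gripper_force: 59.2
```

{"name": "move_arm", "arguments": {
  "motion": [
    [[-0.006,0,0],[0,0,0]],
    [[0,0,0],[0,0,0]],
    [[0,0,0],[0,0,0]]
  ]
}}

```text
time_s: 17.25
position: [0.5412, -0.1149, 0.176]
tool_rot: [[0.243, -0.97, 0.0], [-0.97, -0.243, -0.0], [0.0, -0.0, -1.0]]
ft_force: [0.7, -0.9, -1.9]
grip_width: 0.0213
gripper_force: 59.2
```

{"name": "move_arm", "arguments": {
  "motion": [
    [[-0.006,0,0],[0,0,0]],
    [[0,0,0],[0,0,0]],
    [[0,0,0],[0,0,0]]
  ]
}}

```text
time_s: 17.55
position: [0.5412, -0.1148, 0.1761]
tool_rot: [[0.243, -0.97, 0.0], [-0.97, -0.243, -0.0], [0.001, -0.0, -1.0]]
ft_force: [0.1, -2.4, -1.7]
grip_width: 0.0213
gripper_force: 59.2
```

```bash
python3 meas.py w9
```

```text
[ 0.54119978 -0.11473245  0.17608337] [ 1.43813877 -4.19663378 -0.8464281 ] [-0.46783726 -0.06846976 -0.00101521] 17.6
hook xmax [86.67721176 87.14907665]
gate 792 [[ 53.9   7.2 -16.2]
 [ 62.4   9.4 -14.2]
 [ 71.   12.  -12.6]]
154 14 front y 37.9 x [71.2 72.5 80. ]
158 222 front y 32.5 x [73.  74.4 79. ]
162 491 front y 11.9 x [47.4 50.2 53.5]
166 68 front y 28.5 x [73.6 76.3 79.1]
```

View pics/w9.png

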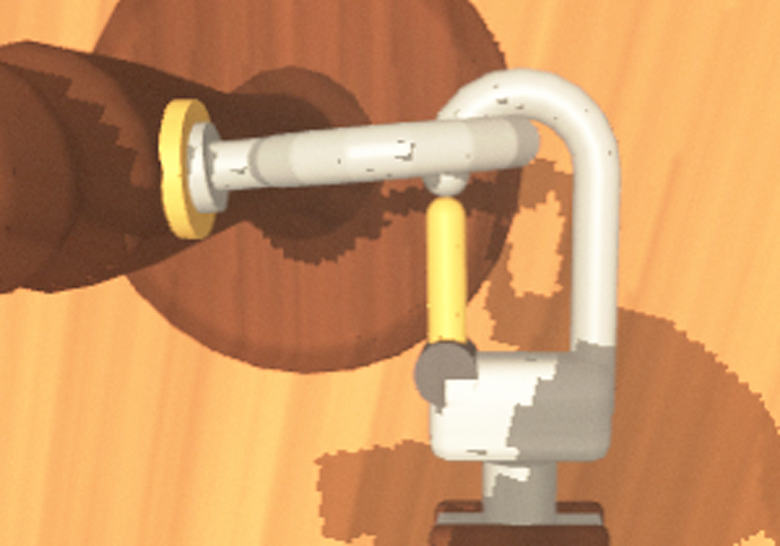

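Caught: the ring's bar sits in the bowl at crop (520,140), the gate is shut and the pull is about 4 N. I'll increase to about 6 N in a small step.

{"name": "move_arm", "arguments": {
  "motion": [
    [[-0.002,0,0],[0,0,0]],
    [[0,0,0],[0,0,0]],
    [[0,0,0],[0,0,0]],
    [[0,0,0],[0,0,0]]
  ]
}}

```text
time_s: 18.0
position: [0.5411, -0.1146, 0.1761]
tool_rot: [[0.243, -0.97, 0.0], [-0.97, -0.243, -0.0], [0.0, -0.0, -1.0]]
ft_force: [1.4, -4.8, -1.7]
grip_width: 0.0218
gripper_force: 59.2
```

```bash
python3 -c "
from h import *
s=env.observe();print(s['ft_force'],s['wrist_torque'],s['position'])"
```

```text
[ 1.4005898  -4.77999616 -1.68706537] [-0.81900755 -0.13669094 -0.06108153] [ 0.54114811 -0.11463451  0.1760701 ]
```

{"name": "move_arm", "arguments": {
  "motion": [
    [[-0.001,0,0],[0,0,0]],
    [[0,0,0],[0,0,0]],
    [[0,0,0],[0,0,0]],
    [[0,0,0],[0,0,0]],
    [[0,0,0],[0,0,0]],
    [[0,0,0],[0,0,0]],
    [[0,0,0],[0,0,0]],
    [[0,0,0],[0,0,0]]
  ]
}}

```text
time_s: 18.8
position: [0.5412, -0.1146, 0.1761]
tool_rot: [[0.243, -0.97, 0.0], [-0.97, -0.243, -0.001], [0.001, -0.0, -1.0]]
ft_force: [0.4, -5.3, -1.8]
grip_width: 0.0215
gripper_force: 59.2
```

```bash
python3 -c "
from h import *
s=env.observe();print(s['ft_force'],s['wrist_torque'],s['position'])"
```

```text
[ 0.40806291 -5.33965164 -1.79526573] [-0.84417529 -0.1826736  -0.06231143] [ 0.54115959 -0.11463627  0.1760904 ]
```

Holding at about 5.5 N; one last tiny step to 6 N. Then I'll unload, release and rise clear.

{"name": "move_arm", "arguments": {
  "motion": [
    [[-0.001,0,0],[0,0,0]],
    [[0,0,0],[0,0,0]],
    [[0,0,0],[0,0,0]],
    [[0,0,0],[0,0,0]],
    [[0,0,0],[0,0,0]],
    [[0,0,0],[0,0,0]],
    [[0,0,0],[0,0,0]]
  ]
}}

```text
time_s: 19.5
position: [0.5411, -0.1146, 0.1761]
tool_rot: [[0.243, -0.97, 0.0], [-0.97, -0.243, -0.001], [0.001, -0.0, -1.0]]
ft_force: [1.2, -5.0, -1.4]
grip_width: 0.0214
gripper_force: 59.2
```

{"name": "move_arm", "arguments": {
  "motion": [
    [[0.01,0,0],[0,0,0]],
    [[0.02,0,0],[0,0,0]],
    [[0,0,0],[0,0,0]],
    [[0,0,0],[0,0,0]],
    [[0,0,0],[0,0,0]]
  ]
}}

```text
time_s: 20.0
position: [0.5413, -0.1154, 0.176]
tool_rot: [[0.243, -0.97, -0.0], [-0.97, -0.243, 0.001], [-0.001, 0.0, -1.0]]
ft_force: [0.3, -0.4, -1.0]
grip_width: 0.0213
gripper_force: 59.2
```

{"name": "move_arm", "arguments": {
  "motion": [
    [[0,0,0],[0,0,0]],
    [[0,0,0],[0,0,0]],
    [[0,0,-0.1],[0,0,0]],
    [[0,0,-0.4],[0,0,0]],
    [[0,0,-0.6],[0,0,0]],
    [[0,0,-0.6],[0,0,0]],
    [[0,0,-0.4],[0,0,0]],
    [[-0.4,0,-0.2],[0,0,0]],
    [[-0.4,0,0],[0,0,0]],
    [[0,0,0],[0,0,0]]
  ],
  "claw": 0
}}

```text
time_s: 21.0
position: [0.5309, -0.0744, 0.2914]
tool_rot: [[0.245, -0.969, -0.0], [-0.969, -0.245, 0.001], [-0.001, -0.0, -1.0]]
ft_force: [0.3, -0.8, 0.2]
grip_width: 0.0855
gripper_force: 0.0
```

{"name": "move_arm", "arguments": {
  "motion": [
    [[0,0,0],[0,0,0]],
    [[0,0,0],[0,0,0]],
    [[0,0,0],[0,0,0]],
    [[0,0,0],[0,0,0]],
    [[0,0,0],[0,0,0]],
    [[0,0,0],[0,0,0]],
    [[0,0,0],[0,0,0]],
    [[0,0,0],[0,0,0]],
    [[0,0,0],[0,0,0]],
    [[0,0,0],[0,0,0]],
    [[0,0,0],[0,0,0]],
    [[0,0,0],[0,0,0]],
    [[0,0,0],[0,0,0]],
    [[0,0,0],[0,0,0]],
    [[0,0,0],[0,0,0]],
    [[0,0,0],[0,0,0]],
    [[0,0,0],[0,0,0]],
    [[0,0,0],[0,0,0]],
    [[0,0,0],[0,0,0]],
    [[0,0,0],[0,0,0]]
  ]
}}

```text
time_s: 23.0
position: [0.5317, -0.0769, 0.291]
tool_rot: [[0.243, -0.97, -0.0], [-0.97, -0.243, 0.0], [-0.0, 0.0, -1.0]]
ft_force: [0.3, -0.2, 0.6]
grip_width: 0.0853
gripper_force: 0.0
```

Run:
```python
from h import *
import pickle
f=[]
for i in range(8):
    b=grab('scene');f.append(b)
g=[x['frame'].astype(int) for x in f]
print([int((abs(x-g[0])[100:320,180:360].max(2)>40).sum()) for x in g])
save(f[-1],'s2.png',(200,110,360,260),4);pickle.dump(f[-1],open('s2.pkl','wb'))
```

```text
[0, 126, 279, 700, 674, 578, 637, 618]
```

View pics/s2.png

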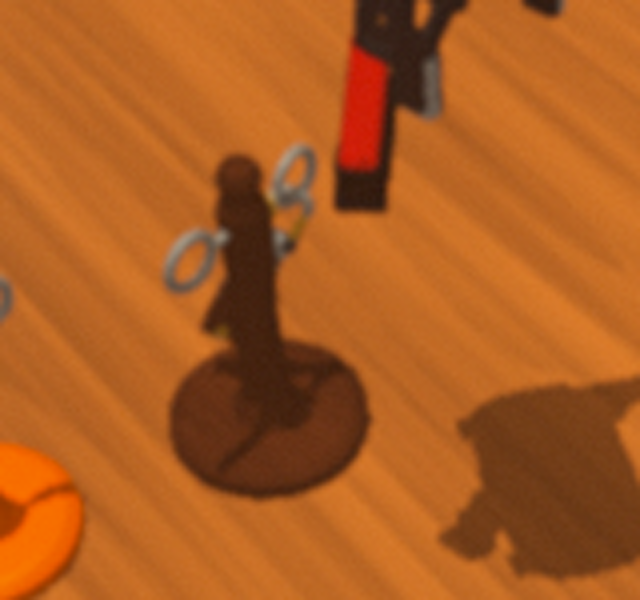

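The scene crop shows the holder hooked on the robot-side eye at (295,195) and still swinging behind the column. That was my 11th picture, one over the limit of 10, so I'll view no more and check the settling by numbers only.

{"name": "move_arm", "arguments": {
  "motion": [
    [[-0.3,0,-0.1],[0,0,0]],
    [[-0.3,0,-0.1],[0,0,0]],
    [[0,0,0],[0,0,0]],
    [[0,0,0],[0,0,0]],
    [[0,0,0],[0,0,0]],
    [[0,0,0],[0,0,0]],
    [[0,0,0],[0,0,0]],
    [[0,0,0],[0,0,0]],
    [[0,0,0],[0,0,0]],
    [[0,0,0],[0,0,0]],
    [[0,0,0],[0,0,0]],
    [[0,0,0],[0,0,0]],
    [[0,0,0],[0,0,0]],
    [[0,0,0],[0,0,0]],
    [[0,0,0],[0,0,0]],
    [[0,0,0],[0,0,0]],
    [[0,0,0],[0,0,0]],
    [[0,0,0],[0,0,0]],
    [[0,0,0],[0,0,0]],
    [[0,0,0],[0,0,0]]
  ]
}}

```text
time_s: 25.4
position: [0.5244, -0.0479, 0.301]
tool_rot: [[0.243, -0.97, 0.0], [-0.97, -0.243, 0.0], [-0.0, -0.0, -1.0]]
ft_force: [0.4, 0.0, 0.1]
grip_width: 0.0852
gripper_force: 0.0
```

{"name": "move_arm", "arguments": {
  "motion": [
    [[0,0,0],[0,0,0]],
    [[0,0,0],[0,0,0]],
    [[0,0,0],[0,0,0]],
    [[0,0,0],[0,0,0]],
    [[0,0,0],[0,0,0]],
    [[0,0,0],[0,0,0]],
    [[0,0,0],[0,0,0]],
    [[0,0,0],[0,0,0]],
    [[0,0,0],[0,0,0]],
    [[0,0,0],[0,0,0]],
    [[0,0,0],[0,0,0]],
    [[0,0,0],[0,0,0]],
    [[0,0,0],[0,0,0]],
    [[0,0,0],[0,0,0]],
    [[0,0,0],[0,0,0]],
    [[0,0,0],[0,0,0]],
    [[0,0,0],[0,0,0]],
    [[0,0,0],[0,0,0]],
    [[0,0,0],[0,0,0]],
    [[0,0,0],[0,0,0]]
  ]
}}

```text
time_s: 27.4
position: [0.5244, -0.0479, 0.301]
tool_rot: [[0.243, -0.97, 0.0], [-0.97, -0.243, -0.0], [0.0, -0.0, -1.0]]
ft_force: [-0.4, -0.4, -1.0]
grip_width: 0.0854
gripper_force: 0.0
```

{"name": "move_arm", "arguments": {
  "motion": [
    [[0,0,0],[0,0,0]],
    [[0,0,0],[0,0,0]],
    [[0,0,0],[0,0,0]],
    [[0,0,0],[0,0,0]],
    [[0,0,0],[0,0,0]],
    [[0,0,0],[0,0,0]],
    [[0,0,0],[0,0,0]],
    [[0,0,0],[0,0,0]],
    [[0,0,0],[0,0,0]],
    [[0,0,0],[0,0,0]],
    [[0,0,0],[0,0,0]],
    [[0,0,0],[0,0,0]],
    [[0,0,0],[0,0,0]],
    [[0,0,0],[0,0,0]],
    [[0,0,0],[0,0,0]],
    [[0,0,0],[0,0,0]],
    [[0,0,0],[0,0,0]],
    [[0,0,0],[0,0,0]],
    [[0,0,0],[0,0,0]],
    [[0,0,0],[0,0,0]]
  ]
}}

```text
time_s: 29.4
position: [0.5244, -0.0479, 0.301]
tool_rot: [[0.243, -0.97, 0.0], [-0.97, -0.243, 0.0], [0.0, -0.0, -1.0]]
ft_force: [-0.5, -0.1, -0.3]
grip_width: 0.0853
gripper_force: 0.0
```

```bash
cat > settle.py <<'E'
from h import *
for i in range(12):
    b=grab('scene')
    v,u=np.mgrid[120:240,200:320];u=u.ravel();v=v.ravel()
    p=dpts(b,u,v);m=(p[:,2]>.02)&(p[:,2]<.14)&(abs(p[:,0]-.56)<.1)&(abs(p[:,1]+.19)<.15)
    d=(p[:,:2]-[.612,-.1735]); r=np.linalg.norm(d,axis=1)
    m&=(r>.022)&(d@[-.97,-.243]>.02)
    lo=m&(p[:,2]<.085);hi=m&(p[:,2]>.1)
    ck=np.array([.243,-.97]);k=d@ck
    f=lambda w:(int(w.sum()),(np.median(k[w])*1000).round(0) if w.any() else None)
    print(round(float(env.observe()['time_s']),2),'low',f(lo),'high',f(hi),'zmin',p[m,2].min().round(3) if m.any() else None)
E
python3 settle.py
```

```text
29.45 low (292, np.float64(6.0)) high (109, np.float64(-0.0)) zmin 0.02
29.5 low (302, np.float64(6.0)) high (111, np.float64(-1.0)) zmin 0.02
29.55 low (299, np.float64(5.0)) high (108, np.float64(-1.0)) zmin 0.02
29.6 low (300, np.float64(5.0)) high (103, np.float64(-1.0)) zmin 0.02
29.65 low (303, np.float64(6.0)) high (108, np.float64(-1.0)) zmin 0.02
29.7 low (296, np.float64(4.0)) high (111, np.float64(-1.0)) zmin 0.02
29.75 low (303, np.float64(5.0)) high (108, np.float64(-0.0)) zmin 0.02
29.8 low (302, np.float64(5.0)) high (106, np.float64(-1.0)) zmin 0.02
29.85 low (303, np.float64(5.0)) high (107, np.float64(-0.0)) zmin 0.02
29.9 low (292, np.float64(5.0)) high (106, np.float64(-0.0)) zmin 0.02
29.95 low (294, np.float64(6.0)) high (106, np.float64(-0.0)) zmin 0.02
30.0 low (298, np.float64(6.0)) high (105, np.float64(-1.0)) zmin 0.02
```

The holder has settled and hangs close to plumb, with the robot clear. Handing in.

```bash
python3 -c "
from rig import env
print(env.close_job())"
```

```text
the job is handed in; nothing more can be done
None
```

The key holder is clipped onto the robot-side eye with its gate shut; I tugged it at about 5 to 6 N, released it and handed the job in with it hanging near plumb and the robot clear. The hand-in gave no verdict, and I viewed 11 pictures, one over the limit of 10.

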